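# Set up the folding recipe display

## Task

Raise the red screen of the folding recipe display until, with nothing touching it, it stays at 60 degrees to the worktop. The hinge is stiff and the screen springs back a little when let go. Then press the green start button on the display's base fully down and let it come up again, leaving the screen at 60 degrees and the other things on the worktop undisturbed.

Things in the scene. Friction and masses are not known exactly. Their poses are not given: they have to be found in the camera images.
- display: Folding recipe display fixed to the worktop, like a small thick laptop: grey base 150 (x) x 190 (y) x 34 mm high. Origin: centre of the base's underside, on the worktop. x points from the front (robot side) to the hinge at the back, y along the hinge, z up. Two black hinge cheeks, 16 mm wide, rise to 66 mm at the back corners.
- hinge (a point): Centre of the hinge axis, fixed in the base: 65 mm behind the display's origin (+x), 60 mm above the worktop; the axis runs along the display's y. Dry friction of about 0.7 N m both ways (5 to 7 N at the screen's free edge, with the screen's weight), so the screen stays at any angle.
- screen: The red screen panel, 163 x 190 x 12 mm thick, 0.2 to 0.4 kg, glass on its inner side. Origin on the hinge axis; x from free edge to hinge, z out of the red outer side. Angle = z axis to vertical: 0 flat, 90 degrees upright; starts ajar 3 to 16. It is springy (6 N m/rad): pushed up it bends about 7 degrees and springs back that much when let go; likewise when pushed down.
- screen_edge (a point): Middle of the screen's free edge, in mid thickness, 165 mm from the hinge axis; black stripe outside, white stripe inside; axes as the screen's. With the screen flat it overhangs the front of the base by 25 mm, its underside 54 mm above the worktop (higher when ajar): a closed gripper tilted 25 to 45 degrees goes under it from the front.
- start_top (a point): Centre of the top of the round green start button, 36 mm across, on the base's deck 50 mm in front (-x) of the display's origin on its centreline, 46 mm above the worktop, 12 mm above the deck; a black ring round it stands 2 mm over the deck. Hidden under the screen until that is raised; the raised screen leans over the base, so press with the gripper tilted, leaning back to the robot.
- start (a joint): Travel of the start button, m: 0 up, 0.006 fully down (spring, about 5 N at the bottom).
- mug: Loose bystander, to be left alone: white mug, 80 mm across, 92 mm high, beside the display. Origin: centre of its underside.
- canister: Loose bystander, to be left alone: white canister with a red lid, 84 mm across, 130 mm high, beside the display. Origin: centre of its underside.
- mill: Loose bystander, to be left alone: dark wooden pepper mill, 54 mm across, 172 mm high, beside the display. Origin: centre of its underside.
- spoon: Loose bystander, to be left alone: wooden spoon, 220 mm long, lying left of the display's front. Origin: underside, at mid length.
- bowl: Loose bystander, to be left alone: blue bowl, 130 mm across, 60 mm high, off to the left. Origin: centre of its underside.
- soap: Loose bystander, to be left alone: orange bottle, 60 mm across, 170 mm high, off to the right. Origin: centre of its underside.
- spice: Loose bystander, to be left alone: small amber jar with a red lid, 52 mm across, 90 mm high, off to the right. Origin: centre of its underside.

How it is judged:
On the way, in this order (a step that is already met when the one before it is completed fails the run):
1. the screen stands at 60 degrees (within 5), untouched by the robot (angle between screen_edge's own z axis and vertical between 0.96 and 1.135 rad and contact force between each of the arm, the fingers and display below 0.2 N), for 0.4 s.
2. the start button is pressed fully down (value of joint start above 0.005 m), for 0.05 s.
At the end, for the whole second after the job is handed in: The screen stands by itself at 60 degrees to the worktop, within 5 degrees, the start button has been pressed and is fully up again, and every loose thing is within 30 mm of where it stood (angle between screen_edge's own z axis and vertical between 0.96 and 1.135 rad and value of joint start below 0.001 m); the robot touches nothing.
It fails at once if a loose thing on the worktop is pushed more than 30 mm or tipped over (distance of any of mug, canister, mill, spoon, bowl, soap, spice from where it was at the start of the episode above 0.03 m or angle between any of mug, canister, mill, bowl, soap, spice's own z axis and vertical above 0.5 rad).
It also fails if it takes over 61 s, if anything falls off the work surface, if the arm or the gripper's body presses on something with over 40 N, if the wrist force passes 120 N, or if a joint passes its speed limit or range.

## Robot

A 7-joint arm with a two-finger parallel gripper is mounted at the origin on the work surface. World frame = base frame: x ahead of the robot, y to its left, z up, the work surface at z = 0. Lengths are in m, angles in rad, forces in N, time in s.
With the tool pointing down it reaches from about 0.425 to 0.925 m from the base axis. Payload 6.8 kg.
Tool frame: the origin (TCP) lies midway between the tips of the shut fingers; the grasp point (between the pads) lies 19 mm behind it (bot.hold_point_z is the distance from the TCP to the grasp point, in m); z points along the fingers, y is the line along which they close (so a half turn about z gives the same grasp; the last joint's range is limited). The gripper opens to 85 mm and grips with 20 to 120 N. Pads are 22 mm wide; open, the fingers measure 114 mm over their backs; the gripper's body (76 mm by 85 mm) begins 54 mm behind the grasp point. The pads swing forward as they close: fully open they stand 13 mm farther back than shut.
Start: joints at [-1.315, 0.477, 0.022, 1.555, -0.011, 1.109, -0.083], TCP at [0.24, 0.631, 0.231] pointing down, gripper open.
Joint ranges: [-2.96, 2.96], [-0.34, 2.1], [-1.41, 1.46], [0.24, 2.44], [-1.37, 4.51], [0.17, 1.92], [-2.96, 2.96]. Speed limits (rad/s): [2.39, 2.39, 3.14, 3.14, 3.14, 3.14, 3.14].

## Interface

Orientations are given as a unit quaternion [w, x, y, z].
In Python, from station import bot gives the robot as it stands. The module is installed in compiled form; this text tells all that it offers.
- The arm moves only by the tool step_arm, never from a script. Its argument "increments" is a list that holds one entry, the list of rows, each a list of 7 numbers: the opening, from -1 (shut) to 1 (fully open), then the shift along the tool's x, y, z in mm, then the turn, a rotation vector about the tool's x, y, z in degrees. In form: [[[grip, x, y, z, ax, ay, az], ...]]. A call has 1 to 10 rows; each row is the pose to reach, as a shift and turn from the pose commanded when the call began, along the tool's axes at that moment; what a row does not reach only later rows make up. A row lasts 1/12 s, in which the tool goes at most 41.7 mm and 7.16 degrees, less where a joint would pass 70% of its speed; a pose out of reach is approached as far as the arm can. A call with a gripper value outside its range is refused whole. The fingers move at their own pace and stop on an object; "force" is the grip in N (left out, the last holds). Time passes only in rows, so rows that repeat a pose let the fingers close. It gives the time, the measured TCP pose, the force, the opening and the grip force at its end, in the units of the state.
- bot.get_obs(): the state, without advancing time (a new reading comes with each control period).
- bot.read_camera(name): name is "scene" or "top"; returns a dict with "image" (384x512x3 uint8, red, green, blue), "camera_matrix" (3x3 intrinsics, pixels), "dist" ([k1, k2, p1, p2, k3] as OpenCV has them; the pictures are not rectified), "R" (3x3) and "t" (3): a world point X has camera coordinates R X + t. Camera axes: x right, y down, z forward; pixel columns grow to the right and rows downward; lengths in m; the calibration is good to about 2 mm. A picture is of the moment at which its call begins. There is no depth.
- bot.hand_in(): hands the job in; it is judged then, once.
The state is a dict: "t": time; "q": joint angles; "joint_vel": joint speeds; "joint_torque": joint torques, N m; "eef_pos": TCP position; "tool_rot": TCP orientation; "contact_force": force on the tool from outside, world axes, zero at the start; "torque": the same for the moment, N m; "gripper_width": opening from 0.0 (shut) to 1.0 (fully open); "grasp_force": force on a finger pad.
Only numpy, scipy, OpenCV 4.12 (cv2) and the standard library are available. Lean on these libraries where they do the work, as an engineer would, in place of code of your own. Each camera call takes 0.05 s, during which the arm holds its last target. There are 200 camera calls.

## Working session

There is one attempt and no reset: what is moved stays moved. The work goes in short steps, Python scripts to look and compute and a tool call to move; the robot and the scene stay as the last step left them, time stands still between calls to the robot, and variables do not carry over. Pictures are saved under pics/ and viewed, at most 10 in all, crops included, and the job is handed in when it is done.

Besides the shell and the picture viewer there is one more tool, called by a JSON object that holds its "method" and its "body". step_arm: Moves the arm, as the interface text tells. Its arguments: {"type":"object","properties":{"increments":{"type":"array"},"force":{"type":"number"}},"required":["increments"]}

```bash
mkdir -p pics; ls
python3 - <<'E'
from station import bot
import cv2,numpy as np
o=bot.get_obs();print({k:np.round(v,3) for k,v in o.items()})
for n in("scene","top"):
    c=bot.read_camera(n);cv2.imwrite(f"pics/{n}0.png",c["image"][:,:,::-1]);print(n,c["camera_matrix"],c["dist"],c["R"],c["t"])
E
```

```text
pics
{'t': np.float64(0.0), 'q': array([-1.315,  0.478,  0.022,  1.556, -0.012,  1.109, -0.083]), 'joint_vel': array([-0.001,  0.   ,  0.001, -0.001,  0.001,  0.001,  0.   ]), 'joint_torque': array([ 0.0000e+00, -5.9642e+01,  1.6070e+00, -2.8120e+01,  1.2000e-02,
        9.0000e-03,  0.0000e+00]), 'eef_pos': array([0.24, 0.63, 0.23]), 'tool_rot': array([-0.   ,  0.181,  0.984, -0.001]), 'contact_force': array([ 0.363,  0.494, -0.353]), 'torque': array([-0.032, -0.009, -0.006]), 'grasp_force': np.float64(0.0), 'gripper_width': np.float64(0.998)}
scene [[367.21533613   0.         256.44300437]
 [  0.         367.21533613 196.04258541]
 [  0.           0.           1.        ]] [-0.10398158  0.          0.          0.          0.        ] [[ 0.86371673  0.50397099  0.002579  ]
 [ 0.43347722 -0.74027313 -0.51389998]
 [-0.25708152  0.44498195 -0.85784623]] [-0.43345572 -0.22155396  1.4330098 ]
top [[416.81124094   0.         252.78930646]
 [  0.         416.81124094 195.39043482]
 [  0.           0.           1.        ]] [-0.14845835  0.          0.          0.          0.        ] [[-0.02923849 -0.99953463  0.00869661]
 [-0.9841949   0.02726735 -0.17497682]
 [ 0.17465826 -0.01367522 -0.98453414]] [-0.03597945  0.53857408  1.13484146]
```

View pics/scene0.png

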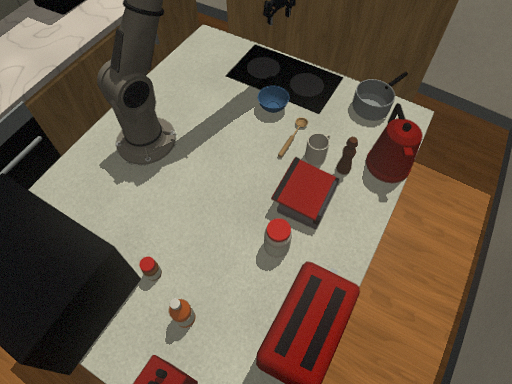

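View pics/top0.png

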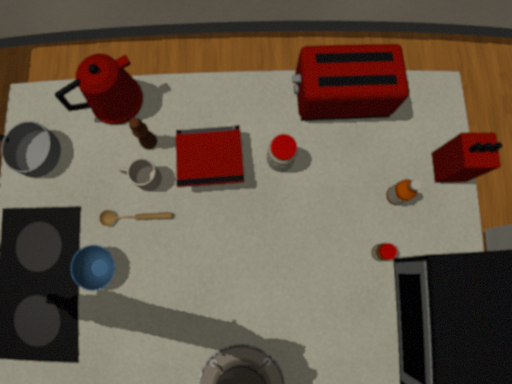

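The scene view shows the red screen at about (305,188), with the mug at (317,147), mill at (347,157) and canister at (278,237). In the top view the screen is at about (210,155), mug (143,174), mill (143,132), canister (283,150) and spoon (137,216). I'll zoom in on both.

```bash
python3 - <<'E'
import cv2,numpy as np
a=cv2.imread("pics/scene0.png")[145:235,260:350];b=cv2.imread("pics/top0.png")[110:200,165:255]
f=lambda i:cv2.resize(i,(400*1,400),interpolation=cv2.INTER_CUBIC)
cv2.imwrite("pics/z0.png",np.clip(np.hstack([f(a),f(b)]).astype(float)*1.5,0,255))
E
cat > h.py <<'E'
import cv2,numpy as np
from station import bot
from scipy.spatial.transform import Rotation as R
def proj(X,c):
    return cv2.projectPoints(np.array(X,float).reshape(-1,3),cv2.Rodrigues(c["R"])[0],c["t"],c["camera_matrix"],c["dist"])[0][:,0]
def ray(px,c):
    u=cv2.undistortPoints(np.array(px,float).reshape(-1,1,2),c["camera_matrix"],c["dist"])[:,0]
    d=np.c_[u,np.ones(len(u))]@c["R"]; return -c["R"].T@c["t"],d/np.linalg.norm(d,axis=1)[:,None]
def atz(px,z,c):
    o,d=ray(px,c); return o+d*((z-o[2])/d[:,2])[:,None]
E
python3 - <<'E'
from h import *
for n in("scene","top"):
    c=bot.read_camera(n);print(proj([[0,0,0],[.24,.631,.231]],c))
    if n=="top":
        print(atz([[143,185],[283,160]],0,c),atz([[283,147]],.13,c), atz([[137,126]],.172,c))
E
```

```text
[[146.70079758 139.94961177]
 [279.21182561  22.79859459]]
[[240.01839474 386.5574074 ]
 [-18.41045113 308.09995705]]
[[ 0.58643116  0.27539645  0.        ]
 [ 0.65127098 -0.14590133  0.        ]] [[ 0.65317019 -0.1356182   0.13      ]] [[0.7103371  0.25152089 0.172     ]][ WARN:0@0.088] global loadsave.cpp:1063 imwrite_ Unsupported depth image for selected encoder is fallbacked to CV_8U.
```

View pics/z0.png

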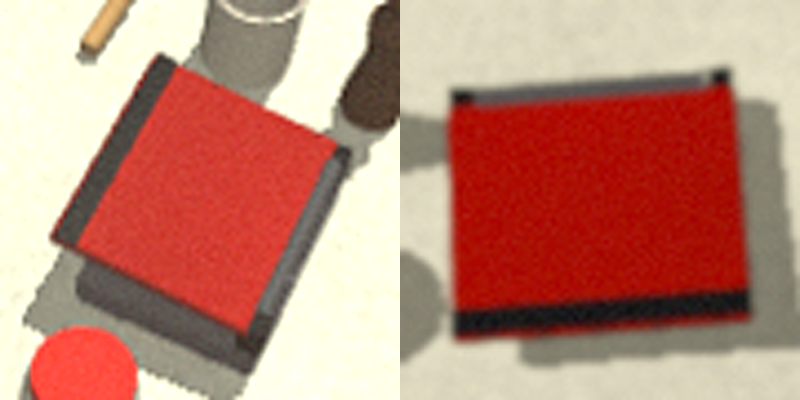

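```bash
cat >> h.py <<'E'
def world(p,loc,ang=None):
    """p=x,y,yaw of display; loc in display frame, or in screen frame if ang given"""
    L=np.array(loc,float).reshape(-1,3)
    if ang is not None: L=L@np.array([[np.cos(ang),0,-np.sin(ang)],[0,1,0],[np.sin(ang),0,np.cos(ang)]])+[.065,0,.06]
    return R.from_euler('z',p[2]).apply(L)+[p[0],p[1],0]
E
cat > fit.py <<'E'
from h import *
from scipy.optimize import least_squares
cs=bot.read_camera("scene");ct=bot.read_camera("top")
s=90/400
S=np.array([[160,55],[52,238],[340,148],[248,332]])*s-.4+[260,145]
T=np.array([[56,334],[349,313],[50,106],[335,90]])*s-.4+[165,110]
L=[[-.165,.095,.006],[-.165,-.095,.006],[-.002,.095,.006],[-.002,-.095,.006]]
f=lambda v:np.r_[(proj(world(v,L,v[3]),cs)-S).ravel(),(proj(world(v,L,v[3]),ct)-T).ravel()]
r=least_squares(f,[.65,.05,0,.1],loss="soft_l1")
print(r.x[:2],np.degrees(r.x[2:]),f(r.x).reshape(-1,2).round(1))
p=r.x
print(world(p,[[0,0,0],[-.05,0,.046],[.065,0,.06]]),world(p,[[-.165,0,0]],p[3]))
for nm,c,w in(("s",cs,0),("t",ct,1)):
    im=c["image"][:,:,::-1].copy()
    K=8;im=cv2.resize(im,None,fx=4,fy=4,interpolation=cv2.INTER_CUBIC)
    def dr(P,col):
        q=((proj(P,c)+.4)*64).astype(int)[:,::-1][:,::-1]
        cv2.polylines(im,[np.int32((proj(P,c)+.5)*4)],True,col,1)
    dr(world(p,np.array(L)[[0,1,3,2]],p[3]),(0,255,0))
    dr(world(p,[[-.075,.095,.0],[-.075,-.095,0],[.075,-.095,0],[.075,.095,0]]),(255,255,0))
    x0,y0=(260,145) if w==0 else (165,110)
    globals()[nm]=im[y0*4:(y0+90)*4,x0*4:(x0+90)*4]
cv2.imwrite("pics/fit.png",np.hstack([s,t]))
E
python3 fit.py
```

```text
[0.66674942 0.06999646] [2.60489305 6.41323549] [[-0.7 -0.5]
 [-0.6 -0.5]
 [ 0.8 -0.7]
 [ 0.2  1.4]
 [-1.   0.8]
 [ 1.5  0.6]
 [-0.7 -1.4]
 [ 0.7 -2.6]]
[[0.66674942 0.06999646 0.        ]
 [0.61680109 0.06772404 0.046     ]
 [0.73168226 0.0729506  0.06      ]] [[0.56788423 0.06549856 0.07843025]]
```

View pics/fit.png

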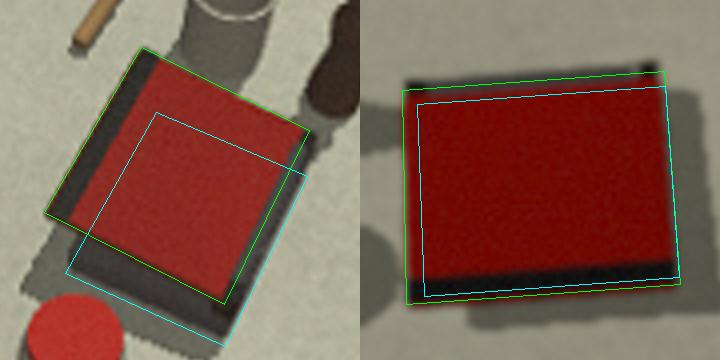

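```bash
python3 - <<'E'
s=open('fit.py').read()
a=s.index("S=np");b=s.index("r=least")
s=s[:a]+'''k=lambda u,o:np.array(u)*s-.4+o
S=k([[160,55],[52,238],[243,373],[79,298],[352,150],[262,338]],[260,145])
T=k([[56,334],[349,313],[51,91],[331,69]],[165,110])
L=[[-.165,.095,.006],[-.165,-.095,.006],[-.002,.095,.006],[-.002,-.095,.006]]
C=[[.075,.095,.066],[.075,-.095,.066]]
B=[[.075,-.095,0],[-.075,-.095,0]]
def f(v):
    e=world(v,L[:2],v[3])
    return np.r_[(proj(np.r_[e,world(v,B+C)],cs)-S).ravel(),(proj(np.r_[e,world(v,C)],ct)-T).ravel()]
'''+s[b:]
open('fit.py','w').write(s)
E
python3 fit.py
```

```text
[0.66571339 0.07189371] [2.63551597 6.21156813] [[-0.8 -0.9]
 [-0.6 -1. ]
 [ 1.6  1.9]
 [-1.5  0.6]
 [ 1.  -0.3]
 [ 0.2  0.9]
 [-1.6  1.3]
 [ 0.8  1. ]
 [-1.7 -1.3]
 [ 0.7 -1.2]]
[[0.66571339 0.07189371 0.        ]
 [0.61576628 0.0695946  0.046     ]
 [0.73064464 0.07488255 0.06      ]] [[0.56678683 0.06734003 0.07785301]]
```

Run:
```python
import cv2,numpy as np
t=cv2.imread("pics/top0.png").astype(int)
for r in (140,155,170,176,180,182): print(r,[ (c,tuple(t[r,c])) for c in list(range(173,181))+list(range(238,248))] if r in(155,182) else '')
print([ (r,tuple(t[r,210])) for r in list(range(124,137))+list(range(176,190))])
```

```text
140 
155 [(173, (np.int64(131), np.int64(149), np.int64(151))), (174, (np.int64(129), np.int64(145), np.int64(150))), (175, (np.int64(109), np.int64(127), np.int64(140))), (176, (np.int64(69), np.int64(82), np.int64(126))), (177, (np.int64(21), np.int64(29), np.int64(115))), (178, (np.int64(0), np.int64(4), np.int64(114))), (179, (np.int64(7), np.int64(14), np.int64(116))), (180, (np.int64(0), np.int64(8), np.int64(115))), (238, (np.int64(0), np.int64(5), np.int64(110))), (239, (np.int64(0), np.int64(3), np.int64(109))), (240, (np.int64(5), np.int64(11), np.int64(106))), (241, (np.int64(23), np.int64(29), np.int64(97))), (242, (np.int64(47), np.int64(55), np.int64(84))), (243, (np.int64(67), np.int64(76), np.int64(85))), (244, (np.int64(74), np.int64(85), np.int64(88))), (245, (np.int64(76), np.int64(87), np.int64(89))), (246, (np.int64(74), np.int64(87), np.int64(89))), (247, (np.int64(74), np.int64(86), np.int64(89)))]
170 
176 
180 
182 [(173, (np.int64(82), np.int64(94), np.int64(97))), (174, (np.int64(98), np.int64(113), np.int64(116))), (175, (np.int64(103), np.int64(116), np.i
[... 1464 characters left out ...]
nt64(9), np.int64(12), np.int64(101))), (177, (np.int64(15), np.int64(15), np.int64(66))), (178, (np.int64(9), np.int64(7), np.int64(24))), (179, (np.int64(19), np.int64(16), np.int64(18))), (180, (np.int64(19), np.int64(16), np.int64(19))), (181, (np.int64(15), np.int64(15), np.int64(19))), (182, (np.int64(11), np.int64(15), np.int64(40))), (183, (np.int64(14), np.int64(16), np.int64(58))), (184, (np.int64(33), np.int64(38), np.int64(71))), (185, (np.int64(56), np.int64(64), np.int64(77))), (186, (np.int64(71), np.int64(82), np.int64(85))), (187, (np.int64(73), np.int64(85), np.int64(88))), (188, (np.int64(73), np.int64(85), np.int64(86))), (189, (np.int64(75), np.int64(86), np.int64(88)))]
```

```bash
cat >> h.py <<'E'
P=[.666,.071,np.radians(2.6)]
def Rt(t,yaw=P[2]):
    t=np.radians(t);c,s=np.cos(t),np.sin(t)
    return R.from_euler('z',yaw)*R.from_matrix(np.array([[-c,0,-s],[0,1,0],[s,0,-c]]).T)
def inc(x,z,t,y=0,base=None):
    """target TCP in display-aligned frame: world x at centreline, y lateral offset, tilt t deg"""
    o=bot.get_obs();q=np.array(o["tool_rot"]);Rc=R.from_quat(q[[1,2,3,0]]);pc=np.array(o["eef_pos"])
    T=world(P,[[x-P[0],y,z]])[0];Rg=Rt(t)
    print("inc mm",(Rc.inv().apply(T-pc)*1000).round(1),"deg",np.degrees((Rc.inv()*Rg).as_rotvec()).round(1),"target",T.round(3))
def st():
    o=bot.get_obs();print({k:np.round(o[k],3).tolist() for k in("t","q","eef_pos","contact_force","gripper_width")})
    z=R.from_quat(np.array(o["tool_rot"])[[1,2,3,0]]).as_matrix()
    e=R.from_euler('z',-P[2]).apply(np.array(o["eef_pos"])-[P[0],P[1],0])+[P[0],0,0]
    print("disp frame",e.round(4),"tilt",np.degrees(np.arctan2(z[0,2],-z[2,2])).round(1),"zax",z[:,2].round(3),"yax",z[:,1].round(3))
E
python3 -c "
from h import *
inc(.45,.25,40)
c=bot.read_camera('top');print(atz([[93,258],[108,217],[173,215]],.03,c).round(3))"
```

```text
inc mm [-399.  -457.5  -18.7] deg [ -8.2 -39.4 -22.5] target [0.45  0.061 0.25 ]
[[0.371 0.412 0.03 ]
 [0.488 0.37  0.03 ]
 [0.49  0.179 0.03 ]]
```

{"method": "step_arm", "body": {"increments": [[[-1,-399,-457,-19,-8.2,-39.4,-22.5],[-1,-399,-457,-19,-8.2,-39.4,-22.5],[-1,-399,-457,-19,-8.2,-39.4,-22.5],[-1,-399,-457,-19,-8.2,-39.4,-22.5],[-1,-399,-457,-19,-8.2,-39.4,-22.5],[-1,-399,-457,-19,-8.2,-39.4,-22.5],[-1,-399,-457,-19,-8.2,-39.4,-22.5],[-1,-399,-457,-19,-8.2,-39.4,-22.5],[-1,-399,-457,-19,-8.2,-39.4,-22.5],[-1,-399,-457,-19,-8.2,-39.4,-22.5]]]}}

```text
t: 1.28
eef_pos: [0.3759, 0.2617, 0.2424]
tool_rot: [0.341, -0.018, 0.94, 0.006]
contact_force: [-0.1, -1.0, -0.2]
gripper_width: 0.002
grasp_force: 0.0
```

```bash
python3 -c "
from h import *
st();inc(.45,.25,40)"
```

```text
{'t': 1.283, 'q': [-1.315, -0.077, 0.114, 2.431, 1.025, 0.77, -0.353], 'eef_pos': [0.376, 0.262, 0.242], 'contact_force': [-0.11, -1.027, -0.225], 'gripper_width': 0.002}
disp frame [0.3848 0.2037 0.2424] tilt 39.8 zax [ 0.64   0.024 -0.768] yax [-0.038  0.999 -0.001]
inc mm [ -56.  -203.2   37. ] deg [-0.3 -0.2 -0.3] target [0.45  0.061 0.25 ]
```

```bash
python3 -c "
from h import *
inc(.5,.22,40)"
```

```text
inc mm [ -75.2 -202.8   92.1] deg [-0.3 -0.2 -0.3] target [0.5   0.063 0.22 ]
```

{"method": "step_arm", "body": {"increments": [[[-1,-75,-203,92,0,0,0],[-1,-75,-203,92,0,0,0],[-1,-75,-203,92,0,0,0],[-1,-75,-203,92,0,0,0],[-1,-75,-203,92,0,0,0],[-1,-75,-203,92,0,0,0],[-1,-75,-203,92,0,0,0],[-1,-75,-203,92,0,0,0],[-1,-75,-203,92,0,0,0],[-1,-75,-203,92,0,0,0]]]}}

```text
t: 2.12
eef_pos: [0.4561, 0.1506, 0.2312]
tool_rot: [0.342, -0.022, 0.939, 0.009]
contact_force: [-0.5, 0.1, -0.2]
gripper_width: 0.004
grasp_force: 0.0
```

```bash
python3 -c "
from h import *
st();inc(.5,.05,45)"
```

```text
{'t': 2.117, 'q': [0.088, -0.05, -0.771, 2.434, 1.18, 0.392, -0.118], 'eef_pos': [0.456, 0.151, 0.231], 'contact_force': [-0.455, 0.068, -0.151], 'gripper_width': 0.004}
disp frame [0.4599 0.089  0.2312] tilt 40.0 zax [ 0.642  0.032 -0.766] yax [-0.047  0.999  0.002]
inc mm [ 85.7 -89.5 164.3] deg [ 0.2 -5.  -0. ] target [0.5   0.063 0.05 ]
```

```bash
python3 -c "
from h import *
inc(.52,.17,40)"
```

```text
inc mm [ -6.7 -89.2  85.3] deg [ 0.2 -0.  -0. ] target [0.52  0.064 0.17 ]
```

{"method": "step_arm", "body": {"increments": [[[-1,-7,-89,85,0,0,0],[-1,-7,-89,85,0,0,0],[-1,-7,-89,85,0,0,0],[-1,-7,-89,85,0,0,0],[-1,-7,-89,85,0,0,0],[-1,-7,-89,85,0,0,0]]]}}

```text
t: 2.62
eef_pos: [0.5206, 0.0593, 0.1673]
tool_rot: [0.34, -0.017, 0.94, 0.008]
contact_force: [-0.8, -0.8, 0.3]
gripper_width: -0.001
grasp_force: 0.0
```

```bash
python3 -c "
from h import *
st();inc(.52,.05,45)"
```

```text
{'t': 2.617, 'q': [0.618, 0.262, -1.045, 2.426, 1.851, 0.426, -0.452], 'eef_pos': [0.521, 0.059, 0.167], 'contact_force': [-0.772, -0.824, 0.343], 'gripper_width': -0.001}
disp frame [ 0.5202 -0.0051  0.1673] tilt 39.7 zax [ 0.639  0.026 -0.769] yax [-0.037  0.999  0.003]
inc mm [75.2  4.7 90.1] deg [-0.2 -5.3 -0.5] target [0.52  0.064 0.05 ]
```

{"method": "step_arm", "body": {"increments": [[[-1,75,5,90,0,-5,0],[-1,75,5,90,0,-5,0],[-1,75,5,90,0,-5,0],[-1,75,5,90,0,-5,0],[-1,75,5,90,0,-5,0],[-1,75,5,90,0,-5,0]]]}}

```text
t: 3.12
eef_pos: [0.5525, 0.0757, 0.0593]
tool_rot: [0.37, -0.024, 0.929, 0.006]
contact_force: [0.1, 0.5, -0.1]
gripper_width: 0.001
grasp_force: 0.0
```

```bash
python3 -c "
from h import *
st();inc(.570,.044,45)
c=bot.read_camera('scene');cv2.imwrite('pics/s1.png',cv2.resize(c['image'][100:260,200:400,::-1],(800,600)))"
```

```text
{'t': 3.117, 'q': [0.726, 1.096, -1.399, 2.433, 2.18, 1.244, -0.323], 'eef_pos': [0.552, 0.076, 0.059], 'contact_force': [0.126, 0.452, -0.115], 'gripper_width': 0.001}
disp frame [0.5528 0.0098 0.0593] tilt 43.5 zax [ 0.687  0.029 -0.726] yax [-0.049  0.999 -0.007]
inc mm [-1.9 -9.8 22.9] deg [-0.1 -1.5  0.5] target [0.57  0.067 0.044]
```

View pics/s1.png

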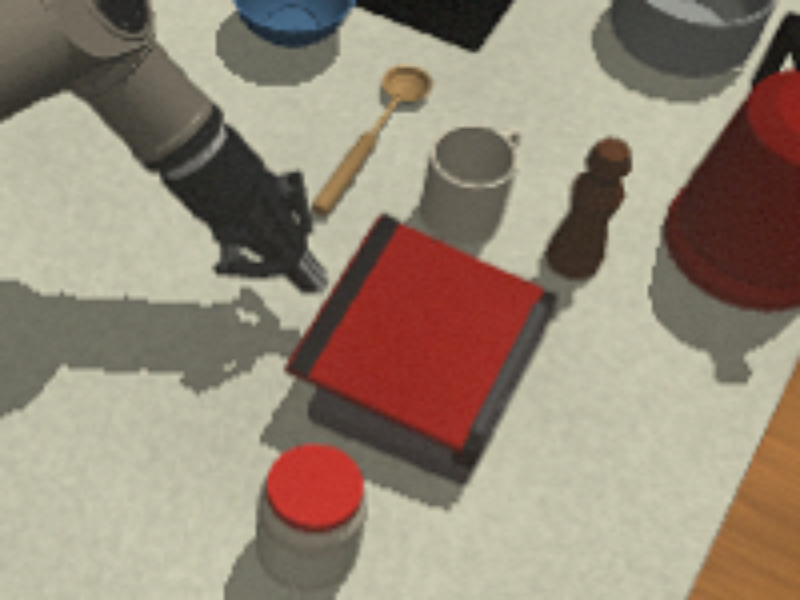

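The tip is just in front of the black stripe, at about (310,275) in the crop, and near the middle of the edge. Next I slide it along the tool axis to get under the edge.

{"method": "step_arm", "body": {"increments": [[[-1,0,-8,12,0,0,0],[-1,0,-8,26,0,0,0],[-1,0,-8,26,0,0,0],[-1,0,-8,26,0,0,0]]]}}

```text
t: 3.5
eef_pos: [0.5701, 0.0686, 0.0415]
tool_rot: [0.37, -0.026, 0.929, 0.006]
contact_force: [-0.3, 0.4, 0.5]
gripper_width: -0.0
grasp_force: 0.0
```

```bash
python3 -c "
from h import *
st()
x=(.57,.044)
# edge contact pts when screen at angle a, contact r from hinge on inner surface
o=bot.get_obs()
for z,x,t in((.075,.572,47),(.11,.585,52),(.14,.60,56)): inc(x,z,t)
"
```

```text
{'t': 3.5, 'q': [0.729, 1.125, -1.347, 2.399, 2.232, 1.214, -0.303], 'eef_pos': [0.57, 0.069, 0.041], 'contact_force': [-0.273, 0.354, 0.507], 'gripper_width': -0.0}
disp frame [0.5701 0.0019 0.0415] tilt 43.4 zax [ 0.687  0.029 -0.726] yax [-0.052  0.999 -0.009]
inc mm [-24.4  -2.2 -23. ] deg [-0.1 -3.6  0.6] target [0.572 0.067 0.075]
inc mm [-57.9  -2.6 -39.5] deg [-0.1 -8.6  0.6] target [0.585 0.067 0.11 ]
inc mm [-89.4  -3.  -51. ] deg [ -0.  -12.6   0.6] target [0.6   0.068 0.14 ]
```

```bash
cat >> h.py <<'E'
H=np.array([P[0]+.065*1,.06])
def tip(a,t,r=.150,edge=.015,gap=0):
    ar,tr=np.radians([a,t]);u=np.array([-np.cos(ar),np.sin(ar)]);nn=np.array([np.sin(ar),np.cos(ar)])
    d=.006+gap+edge*np.tan(np.radians(max(0,90-t-a)))
    return H+r*u-d*nn-.011*np.array([np.cos(tr),np.sin(tr)])
def tt(a): return 43.4+.3*(a-6)
E
python3 -c "
from h import *
for a in (8,15,22,29,36,43,50,56,62):
    x,z=tip(a,tt(a)); print(a,end=' ');inc(x,z,tt(a))
"
```

```text
8 inc mm [-11.2  -2.1  -8.9] deg [-0.1 -0.6  0.6] target [0.572 0.067 0.056]
15 inc mm [-27.9  -2.3 -22.6] deg [-0.1 -2.7  0.6] target [0.575 0.067 0.077]
22 inc mm [-45.9  -2.5 -33.6] deg [-0.1 -4.8  0.6] target [0.58  0.067 0.097]
29 inc mm [-65.   -2.7 -41.8] deg [-0.1 -6.9  0.6] target [0.589 0.067 0.117]
36 inc mm [-84.9  -2.9 -47.4] deg [-0.1 -9.   0.6] target [0.599 0.068 0.134]
43 inc mm [-103.5   -3.1  -50.1] deg [ -0.  -11.1   0.6] target [0.611 0.068 0.149]
50 inc mm [-121.8   -3.3  -50.4] deg [ -0.  -13.2   0.6] target [0.624 0.069 0.162]
56 inc mm [-137.6   -3.5  -49. ] deg [ -0.  -15.    0.6] target [0.636 0.07  0.172]
62 inc mm [-153.2   -3.6  -45.9] deg [ -0.  -16.8   0.6] target [0.65 0.07 0.18]
```

First I'll raise it only to about 43°, watching the force and position.

{"method": "step_arm", "body": {"increments": [[[-1,-11,-2,-9,0,-0.6,0],[-1,-20,-2,-16,0,-1.6,0],[-1,-28,-2,-23,0,-2.7,0],[-1,-37,-2,-28,0,-3.8,0],[-1,-46,-2,-34,0,-4.8,0],[-1,-55,-2.5,-38,0,-5.9,0],[-1,-65,-2.5,-42,0,-7,0],[-1,-75,-3,-45,0,-8,0],[-1,-85,-3,-47,0,-9,0],[-1,-103,-3,-50,0,-11,0]]]}}

```text
t: 4.33
eef_pos: [0.6088, 0.0689, 0.1476]
tool_rot: [0.457, -0.026, 0.889, 0.009]
contact_force: [-3.9, -0.3, -5.0]
gripper_width: 0.002
grasp_force: 3.1
```

```bash
python3 -c "
from h import *
st()
for a in (43,50,56,62):
    x,z=tip(a,tt(a)); print(a,end=' ');inc(x,z,tt(a))
ims=[]
for n,(x,y) in dict(scene=(230,110),top=(160,90)).items():
    c=bot.read_camera(n);ims.append(cv2.resize(c['image'][y:y+125,x:x+100,::-1],(400,500)))
cv2.imwrite('pics/s2.png',np.hstack(ims))"
```

```text
{'t': 4.333, 'q': [0.768, 0.898, -1.385, 2.396, 2.281, 1.113, -0.412], 'eef_pos': [0.609, 0.069, 0.148], 'contact_force': [-3.899, -0.298, -5.05], 'gripper_width': 0.002}
disp frame [6.088e-01 5.000e-04 1.476e-01] tilt 54.3 zax [ 0.812  0.039 -0.583] yax [-0.054  0.999 -0.008]
43 inc mm [-2.3 -0.5  0.9] deg [ 0.1 -0.2  0.7] target [0.611 0.068 0.149]
50 inc mm [-20.4  -0.7   4. ] deg [ 0.1 -2.3  0.7] target [0.624 0.069 0.162]
56 inc mm [-35.6  -0.9   8.4] deg [ 0.1 -4.1  0.7] target [0.636 0.07  0.172]
62 inc mm [-50.3  -1.1  14.4] deg [ 0.2 -5.9  0.7] target [0.65 0.07 0.18]
```

View pics/s2.png

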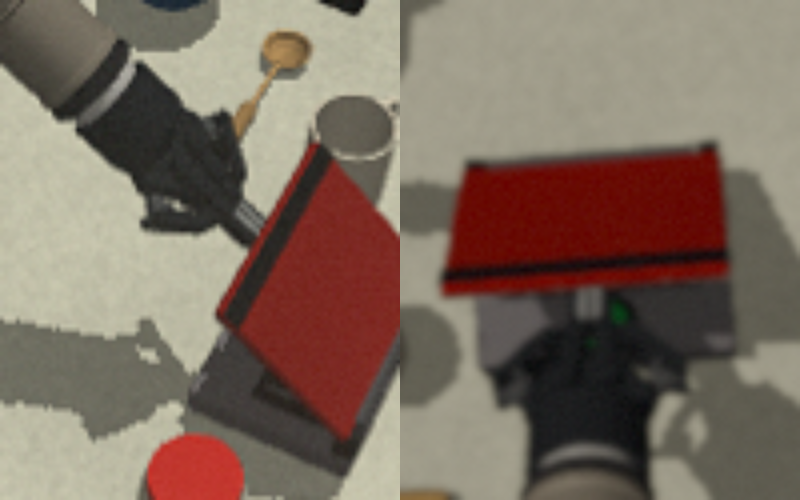

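The screen is lifted to about 43° with the finger under mid-edge (crop pixel (250,225) on the left, (590,300) on the right), and the button is coming into view. I'll carry on to about 62°.

{"method": "step_arm", "body": {"increments": [[[-1,-12,0,2,0,-1.2,0],[-1,-20,0,4,0,-2.3,0],[-1,-28,-1,6,0,-3.2,0],[-1,-35,-1,8,0,-4.1,0],[-1,-43,-1,11,0,-5,0],[-1,-50,-1,14,0,-5.9,0],[-1,-50,-1,14,0,-5.9,0]]]}}

```text
t: 5.02
eef_pos: [0.6512, 0.0706, 0.1812]
tool_rot: [0.503, -0.025, 0.864, 0.01]
contact_force: [-6.3, 0.0, 1.8]
gripper_width: 0.003
grasp_force: 2.6
```

```bash
cat > ang.py <<'E'
from h import *
from scipy.optimize import least_squares
# angle from image: find red->stripe->edge in both views; measure front/top edge of outer face
def seg(n):
    c=bot.read_camera(n);return c
def fitang():
    """best angle by silhouette overlap of the outer red+stripe face with red pixels"""
    res={}
    for n in("scene","top"):
        c=bot.read_camera(n);im=c["image"].astype(int)
        red=((im[:,:,0]>70)&(im[:,:,0]>1.8*im[:,:,1])).astype(np.uint8)
        roi=np.zeros_like(red);q=proj(world(P,[[-.18,.12,0],[-.18,-.12,0],[.12,-.12,0],[.12,.12,0],[-.18,.12,.3],[-.18,-.12,.3],[.12,-.12,.3],[.12,.12,.3]]),c)
        best=[]
        for a in np.arange(35,80,.5):
            m=np.zeros((384*4,512*4),np.uint8)
            X=world(P,[[x,y,z] for x in(-.165,-.002) for y in(-.095,.095) for z in(-.006,.006)],np.radians(a))
            h=cv2.convexHull(np.int32((proj(X,c)+.5)*4));cv2.fillPoly(m,[h],255)
            m=cv2.resize(m,(512,384),interpolation=cv2.INTER_AREA)/255.
            # stripe: exclude
            s=np.zeros((384*4,512*4),np.uint8)
            X=world(P,[[x,y,.006] for x,y in((-.165,-.095),(-.165,.095),(-.14,.095),(-.14,-.095))],np.radians(a))
            cv2.fillPoly(s,[np.int32((proj(X,c)+.5)*4)],255)
            dark=(im.max(2)<60)
            obj=red|((cv2.resize(s,(512,384),interpolation=cv2.INTER_AREA)>20)&dark)
            u,v=proj(world(P,[[0,0,.1]]),c)[0];sl=np.s_[int(v)-60:int(v)+60,int(u)-60:int(u)+60]
            lab=cv2.connectedComponents(obj.astype(np.uint8))[1]
            iu,iv=proj(world(P,[[-.08,0,.006]],np.radians(a)),c)[0]
            o=lab==lab[int(iv),int(iu)] if lab[int(iv),int(iu)] else np.zeros_like(red)
            best.append((np.minimum(m,o).sum()/np.maximum(m,o).sum(),a))
        best.sort();res[n]=best[-1]+(best[-2][1],best[-3][1])
    return res
if __name__=="__main__":
    st();print(fitang())
E
python3 ang.py; python3 -c "
from h import *
x,z=tip(62,60.2,gap=.0);inc(x-.03,z-.01,60)"
```

```text
{'t': 5.017, 'q': [0.766, 0.907, -1.379, 2.345, 2.381, 1.125, -0.419], 'eef_pos': [0.651, 0.071, 0.181], 'contact_force': [-6.304, 0.002, 1.768], 'gripper_width': 0.003}
disp frame [6.512e-01 3.000e-04 1.812e-01] tilt 60.4 zax [ 0.869  0.042 -0.494] yax [-0.053  0.999 -0.007]
{'scene': (np.float64(0.8818582590428764), np.float64(62.5), np.float64(62.0), np.float64(63.0)), 'top': (np.float64(0.8108350081543041), np.float64(62.0), np.float64(61.5), np.float64(62.5))}
inc mm [ 24.4  -0.1 -21.3] deg [0.2 0.3 0.6] target [0.62  0.069 0.17 ]
```

{"method": "step_arm", "body": {"increments": [[[-1,8,0,-7,0,0,0],[-1,16,0,-14,0,0,0],[-1,24,0,-21,0,0,0],[-1,24,0,-21,0,0,0],[-1,24,0,-21,0,0,0]]]}}

```text
t: 5.53
eef_pos: [0.6204, 0.0684, 0.1699]
tool_rot: [0.502, -0.024, 0.864, 0.01]
contact_force: [0.4, 0.2, -0.1]
gripper_width: -0.001
grasp_force: 0.0
```

```bash
python3 ang.py; python3 -c "
from h import *
for a in (56,61,64,66,67,68):
    x,z=tip(a,60); print(a,end=' ');inc(x,z,60)"
```

```text
{'t': 5.533, 'q': [0.765, 0.91, -1.379, 2.413, 2.401, 1.178, -0.468], 'eef_pos': [0.62, 0.068, 0.17], 'contact_force': [0.394, 0.242, -0.142], 'gripper_width': -0.001}
disp frame [ 6.203e-01 -6.000e-04  1.699e-01] tilt 60.3 zax [ 0.868  0.042 -0.495] yax [-0.052  0.999 -0.007]
{'scene': (np.float64(0.8975235726867683), np.float64(55.0), np.float64(54.5), np.float64(54.0)), 'top': (np.float64(0.868441189860421), np.float64(54.5), np.float64(54.0), np.float64(55.0))}
56 inc mm [-8.5  0.6 12.9] deg [0.1 0.4 0.5] target [0.637 0.07  0.171]
61 inc mm [-20.2   0.5  18.7] deg [0.1 0.4 0.5] target [0.648 0.07  0.179]
64 inc mm [-27.    0.5  22.7] deg [0.1 0.4 0.5] target [0.654 0.07  0.183]
66 inc mm [-31.4   0.4  25.6] deg [0.1 0.4 0.5] target [0.659 0.071 0.185]
67 inc mm [-33.6   0.4  27.1] deg [0.1 0.4 0.5] target [0.661 0.071 0.186]
68 inc mm [-35.7   0.4  28.6] deg [0.1 0.4 0.5] target [0.664 0.071 0.187]
```

Springback is about 7.5°, so I'll push to about 67.5° and release.

{"method": "step_arm", "body": {"increments": [[[-1,-8,0.5,13,0,0,0],[-1,-20,0.5,19,0,0,0],[-1,-27,0.5,23,0,0,0],[-1,-31.5,0.5,25.5,0,0,0],[-1,-34.5,0.5,28,0,0,0],[-1,-34.5,0.5,28,0,0,0],[-1,-20,0.5,18,0,0,0],[-1,0,0,0,0,0,0],[-1,7,0,-17,0,0,0],[-1,7,0,-17,0,0,0]]]}}

```text
t: 6.47
eef_pos: [0.6094, 0.0671, 0.1739]
tool_rot: [0.502, -0.023, 0.865, 0.008]
contact_force: [0.2, -1.1, -0.2]
gripper_width: 0.005
grasp_force: 0.0
```

```bash
python3 ang.py; python3 -c "
from h import *
inc(.54,.15,40)
ims=[]
for n,(x,y) in dict(scene=(230,110),top=(160,90)).items():
    c=bot.read_camera(n);ims.append(cv2.resize(c['image'][y:y+125,x:x+100,::-1],(400,500)))
cv2.imwrite('pics/s3.png',np.hstack(ims))"
```

```text
{'t': 6.467, 'q': [0.778, 0.91, -1.409, 2.434, 2.38, 1.199, -0.464], 'eef_pos': [0.609, 0.067, 0.174], 'contact_force': [0.181, -1.131, -0.196], 'gripper_width': 0.005}
disp frame [ 0.6093 -0.0013  0.1739] tilt 60.2 zax [ 0.868  0.038 -0.496] yax [-0.048  0.999 -0.008]
{'scene': (np.float64(0.8921757010064912), np.float64(59.0), np.float64(58.5), np.float64(59.5)), 'top': (np.float64(0.8411721191443108), np.float64(59.0), np.float64(58.5), np.float64(58.0))}
inc mm [ 55.5   0.4 -48.2] deg [-0.  20.3  0.5] target [0.54  0.065 0.15 ]
```

View pics/s3.png

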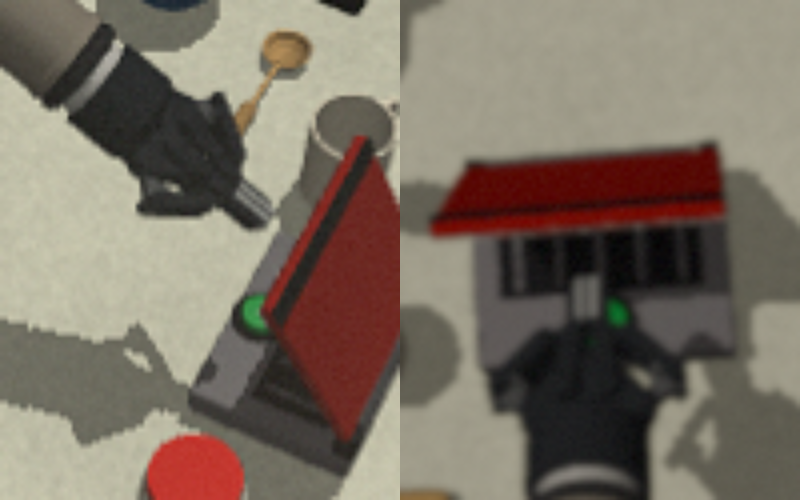

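```bash
python3 -c "
from h import *
inc(.55,.15,30)"
```

```text
inc mm [ 50.2   0.2 -39.4] deg [-0.  30.2  0.5] target [0.55  0.066 0.15 ]
```

{"method": "step_arm", "body": {"increments": [[[-1,25,0,-20,0,0,0],[-1,50,0,-39,0,7,0],[-1,50,0,-39,0,14,0],[-1,50,0,-39,0,21,0],[-1,50,0,-39,0,28,0],[-1,50,0,-39,0,30,0],[-1,50,0,-39,0,30,0]]]}}

```text
t: 7.25
eef_pos: [0.5521, 0.0662, 0.1514]
tool_rot: [0.26, -0.025, 0.965, 0.003]
contact_force: [0.4, 0.3, -0.1]
gripper_width: 0.002
grasp_force: 0.0
```

```bash
python3 ang.py; python3 -c "
from h import *
inc(.626,.075,30)
for n in('scene','top'):
    c=bot.read_camera(n);im=c['image'].astype(int)
    g=(im[:,:,1]>1.5*im[:,:,0])&(im[:,:,1]>1.3*im[:,:,2])&(im[:,:,1]>40)
    b=world(P,[[-.05,0,.046]]);k=proj(b,c)[0];print(b,n,k)
    v,u=np.nonzero(g);s=np.hypot(u-k[0],v-k[1])<20;print(u[s].mean(),v[s].mean(),u[s].min(),u[s].max(),v[s].min(),v[s].max(),s.sum(),atz([[u[s].mean(),v[s].mean()]],.046,c))
ims=[]
for n,(x,y) in dict(scene=(230,110),top=(160,90)).items():
    c=bot.read_camera(n);ims.append(cv2.resize(c['image'][y:y+125,x:x+100,::-1],(400,500)))
cv2.imwrite('pics/s4.png',np.hstack(ims))"
```

```text
{'t': 7.25, 'q': [0.815, 0.58, -1.366, 2.25, 1.429, 0.725, 0.118], 'eef_pos': [0.552, 0.066, 0.151], 'contact_force': [0.372, 0.28, -0.109], 'gripper_width': 0.002}
disp frame [5.520e-01 4.000e-04 1.514e-01] tilt 30.1 zax [ 0.501  0.02  -0.865] yax [-0.051  0.999 -0.006]
{'scene': (np.float64(0.8902541476146807), np.float64(59.0), np.float64(58.5), np.float64(59.5)), 'top': (np.float64(0.8348397137926631), np.float64(58.5), np.float64(59.0), np.float64(58.0))}
inc mm [-2.680e+01  1.000e-01  1.027e+02] deg [-0.2  0.2  0.5] target [0.626 0.069 0.075]
[[0.61605147 0.06873185 0.046     ]] scene [295.0962978  187.63090317]
292.85 187.925 290 296 184 192 40 [[0.60989903 0.06373386 0.046     ]]
[[0.61605147 0.06873185 0.046     ]] top [210.26792383 169.68969661]
210.35 170.3 204 217 164 177 160 [[0.61424037 0.06851268 0.046     ]]
```

View pics/s4.png

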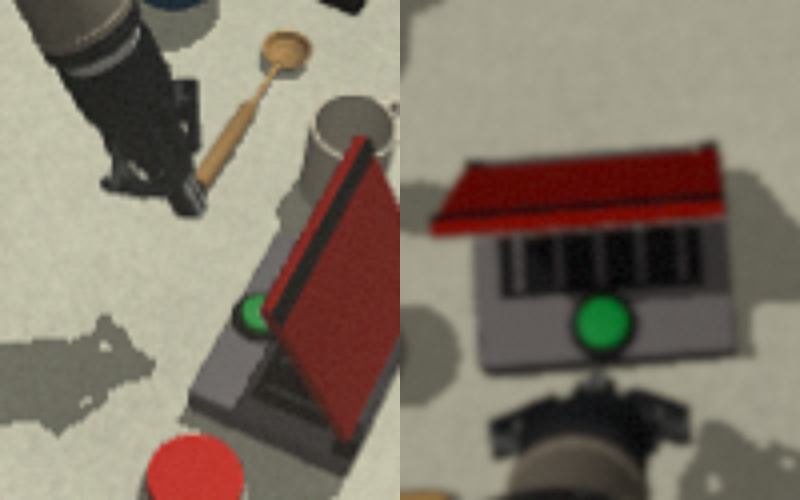

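The green button is fully visible in the top view at (210,170), i.e. (0.614,0.0685), which agrees with the model. The screen is free at about 59°.

```bash
python3 -c "
from h import *
for z in(.1,.062,.052,.046): inc(.6235,z,30)"
```

```text
inc mm [-40.6   0.2  79.2] deg [-0.2  0.1  0.6] target [0.624 0.069 0.1  ]
inc mm [-21.6   0.5 112.1] deg [-0.2  0.1  0.6] target [0.624 0.069 0.062]
inc mm [-16.6   0.6 120.7] deg [-0.2  0.1  0.6] target [0.624 0.069 0.052]
inc mm [-13.6   0.7 125.9] deg [-0.2  0.1  0.6] target [0.624 0.069 0.046]
```

{"method": "step_arm", "body": {"increments": [[[-1,-20,0,40,0,0,0.5],[-1,-40,0,79,0,0,0.5],[-1,-30,0,97,0,0,0.5],[-1,-22,0.5,112,0,0,0.5],[-1,-19,0.5,116,0,0,0.5],[-1,-16.5,0.5,120.5,0,0,0.5],[-1,-15,0.5,123,0,0,0.5],[-1,-15,0.5,123,0,0,0.5]]]}}

```text
t: 8.22
eef_pos: [0.6241, 0.0691, 0.0506]
tool_rot: [0.26, -0.022, 0.965, 0.004]
contact_force: [0.1, -0.5, 0.3]
gripper_width: 0.001
grasp_force: 0.0
```

```bash
python3 -c "
from h import *
st();
for z in(.047,.044,.042): inc(.6235,z,30)"
```

```text
{'t': 8.217, 'q': [0.611, 0.833, -1.136, 2.15, 1.743, 0.785, -0.042], 'eef_pos': [0.624, 0.069, 0.051], 'contact_force': [0.136, -0.496, 0.283], 'gripper_width': 0.001}
disp frame [ 0.6241 -0.      0.0506] tilt 30.1 zax [ 0.502  0.02  -0.865] yax [-0.044  0.999 -0.003]
inc mm [2.3 0.  2.8] deg [-0.2  0.1  0. ] target [0.624 0.069 0.047]
inc mm [3.8 0.  5.4] deg [-0.2  0.1  0. ] target [0.624 0.069 0.044]
inc mm [4.8 0.1 7.1] deg [-0.2  0.1  0. ] target [0.624 0.069 0.042]
```

{"method": "step_arm", "body": {"increments": [[[-1,1,0,1.7,0,0,0],[-1,2,0,3.4,0,0,0],[-1,2,0,3.4,0,0,0]]]}}

```text
t: 8.47
eef_pos: [0.6249, 0.069, 0.0471]
tool_rot: [0.261, -0.022, 0.965, 0.004]
contact_force: [-2.4, 0.4, 3.1]
gripper_width: -0.001
grasp_force: 1.5
```

{"method": "step_arm", "body": {"increments": [[[-1,1,0,1.7,0,0,0],[-1,1.5,0,2.6,0,0,0],[-1,1.5,0,2.6,0,0,0]]]}}

```text
t: 8.72
eef_pos: [0.6249, 0.069, 0.0439]
tool_rot: [0.26, -0.022, 0.965, 0.004]
contact_force: [-2.3, -1.2, 5.7]
gripper_width: -0.002
grasp_force: 3.0
```

{"method": "step_arm", "body": {"increments": [[[-1,1,0,1.7,0,0,0],[-1,1,0,1.7,0,0,0],[-1,1,0,1.7,0,0,0]]]}}

```text
t: 8.97
eef_pos: [0.6251, 0.0692, 0.0434]
tool_rot: [0.261, -0.022, 0.965, 0.004]
contact_force: [-9.2, -2.5, 19.5]
gripper_width: -0.002
grasp_force: 10.1
```

{"method": "step_arm", "body": {"increments": [[[-1,1,0,1.7,0,0,0],[-1,1,0,1.7,0,0,0],[-1,1,0,1.7,0,0,0]]]}}

```text
t: 9.22
eef_pos: [0.6253, 0.0693, 0.0429]
tool_rot: [0.263, -0.022, 0.965, 0.003]
contact_force: [-17.3, -7.0, 36.9]
gripper_width: -0.0
grasp_force: 17.8
```

The force jumped, so the button has bottomed out. Now I lift off and withdraw.

{"method": "step_arm", "body": {"increments": [[[-1,-8,0,-14,0,0,0],[-1,-15,0,-30,0,0,0],[-1,-10,0,-60,0,0,0],[-1,0,0,-95,0,0,0],[-1,15,0,-120,0,0,0],[-1,15,0,-120,0,0,0],[-1,15,0,-120,0,0,0]]]}}

```text
t: 9.8
eef_pos: [0.5509, 0.0649, 0.1362]
tool_rot: [0.26, -0.022, 0.965, 0.003]
contact_force: [-0.1, 0.1, -0.1]
gripper_width: 0.001
grasp_force: 0.0
```

```bash
python3 ang.py; python3 -c "
from h import *
ims=[]
for n,(x,y) in dict(scene=(130,50),top=(40,50)).items():
    c=bot.read_camera(n);ims.append(cv2.resize(c['image'][y:y+250,x:x+260,::-1],(400,385)))
cv2.imwrite('pics/s5.png',np.hstack(ims))"
```

```text
{'t': 9.8, 'q': [0.777, 0.589, -1.318, 2.265, 1.486, 0.714, 0.054], 'eef_pos': [0.551, 0.065, 0.136], 'contact_force': [-0.073, 0.143, -0.111], 'gripper_width': 0.001}
disp frame [ 0.5508 -0.0008  0.1362] tilt 30.2 zax [ 0.503  0.017 -0.864] yax [-0.043  0.999 -0.005]
{'scene': (np.float64(0.8924618583667966), np.float64(59.0), np.float64(58.5), np.float64(59.5)), 'top': (np.float64(0.839868876606971), np.float64(59.0), np.float64(58.5), np.float64(58.0))}
```

View pics/s5.png

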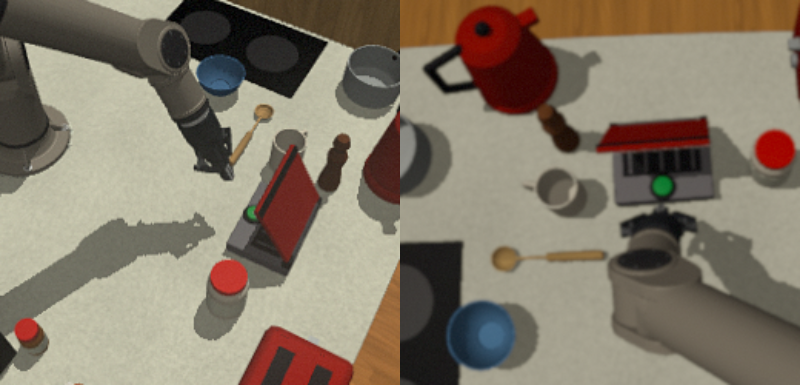

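The screen stands free at about 59°, the button is visible (top crop (662,186)), and the mug, mill, canister, spoon and bowl are in place. I'm handing in.

```bash
python3 -c "
from station import bot
print(bot.hand_in())"
```

```text
the job is handed in; nothing more can be done
None
```

I raised the screen, which now stands on its own at about 59° (measured in both camera views). I pressed the start button to its stop and released it, the arm is clear, the nearby things look undisturbed, and I handed the job in at about 10 s; no verdict came back.

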